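Top up the cooling stand and switch on its fan

TASK

Find the two empty pockets of the tilted cooling stand and fill each with a spare black cup from the grey mat, dome outward and rim flat on the pocket floor, set down into it rather than dropped; leave the cups that are already loaded, the one spare left over, the cutters, the tub and the green can as they are. When all five pockets are full and the cups released, turn the black knob on the blue box clockwise from the red mark until it clicks over to the green mark, and let go.

Things in the scene. Friction and masses are not known exactly. Their poses are not given: they have to be found in the camera images.
- loaded0: glossy black domed plastic cup, dome up and open rim down, 92 mm tall, straight body 54 mm in diameter (from 6 to 66 mm above the rim, then the dome), rim flange 58 mm in diameter and 5 mm high, 90 g, heavy at the rim; origin at the centre of its rim (underside), z axis out through the dome; one of three that already sit in pockets of the stand (which pockets varies)
- loaded1: glossy black domed plastic cup, dome up and open rim down, 92 mm tall, straight body 54 mm in diameter (from 6 to 66 mm above the rim, then the dome), rim flange 58 mm in diameter and 5 mm high, 90 g, heavy at the rim; origin at the centre of its rim (underside), z axis out through the dome; one of three that already sit in pockets of the stand (which pockets varies)
- loaded2: glossy black domed plastic cup, dome up and open rim down, 92 mm tall, straight body 54 mm in diameter (from 6 to 66 mm above the rim, then the dome), rim flange 58 mm in diameter and 5 mm high, 90 g, heavy at the rim; origin at the centre of its rim (underside), z axis out through the dome; one of three that already sit in pockets of the stand (which pockets varies)
- spare0: glossy black domed plastic cup, dome up and open rim down, 92 mm tall, straight body 54 mm in diameter (from 6 to 66 mm above the rim, then the dome), rim flange 58 mm in diameter and 5 mm high, 90 g, heavy at the rim; origin at the centre of its rim (underside), z axis out through the dome; one of three spares standing on the grey mat, at least 75 mm between centres
- spare1: glossy black domed plastic cup, dome up and open rim down, 92 mm tall, straight body 54 mm in diameter (from 6 to 66 mm above the rim, then the dome), rim flange 58 mm in diameter and 5 mm high, 90 g, heavy at the rim; origin at the centre of its rim (underside), z axis out through the dome; one of three spares standing on the grey mat, at least 75 mm between centres
- spare2: glossy black domed plastic cup, dome up and open rim down, 92 mm tall, straight body 54 mm in diameter (from 6 to 66 mm above the rim, then the dome), rim flange 58 mm in diameter and 5 mm high, 90 g, heavy at the rim; origin at the centre of its rim (underside), z axis out through the dome; one of three spares standing on the grey mat, at least 75 mm between centres
- bed: white bed of the cooling stand: fixed slab 110 x 390 x 36 mm with a row of five square pockets, tilted 0.50 rad (28.6 deg) towards the robot; origin at the centre of its underside, 38 mm above the table; z is its outward normal (up and towards the robot), y runs along the row, x up the slope. Neighbouring cups have only 20 mm between them; there is room along x
- pocket0 (a point): centre of the floor of pocket 0 of the bed (0 at the right-hand end seen from the robot, 74 mm apart); axes as the bed's: z points out of the pocket. Pocket 68 mm square, 30 mm deep, its mouth chamfered 2.5 mm. A seated cup rests its rim on this floor, within 7 mm of the centre, dome along z
- pocket1 (a point): centre of the floor of pocket 1 of the bed (0 at the right-hand end seen from the robot, 74 mm apart); axes as the bed's: z points out of the pocket. Pocket 68 mm square, 30 mm deep, its mouth chamfered 2.5 mm. A seated cup rests its rim on this floor, within 7 mm of the centre, dome along z
- pocket2 (a point): centre of the floor of pocket 2 of the bed (0 at the right-hand end seen from the robot, 74 mm apart); axes as the bed's: z points out of the pocket. Pocket 68 mm square, 30 mm deep, its mouth chamfered 2.5 mm. A seated cup rests its rim on this floor, within 7 mm of the centre, dome along z
- pocket3 (a point): centre of the floor of pocket 3 of the bed (0 at the right-hand end seen from the robot, 74 mm apart); axes as the bed's: z points out of the pocket. Pocket 68 mm square, 30 mm deep, its mouth chamfered 2.5 mm. A seated cup rests its rim on this floor, within 7 mm of the centre, dome along z
- pocket4 (a point): centre of the floor of pocket 4 of the bed (0 at the right-hand end seen from the robot, 74 mm apart); axes as the bed's: z points out of the pocket. Pocket 68 mm square, 30 mm deep, its mouth chamfered 2.5 mm. A seated cup rests its rim on this floor, within 7 mm of the centre, dome along z
- mat: grey plastic mat, 220 x 310 mm, 4 mm thick, fixed on the table; origin at the centre of its underside; the spares stand on it
- fanbox: blue switch box of the cooling fan, 110 x 110 mm, 70 mm high, fixed; origin at the centre of its underside. On its top a white dial carries a red mark (off) at its far (+x) side and a green mark (on) 60 deg clockwise from it
- knob_grip (a point): on the vertical axis of the black knob on top of the blue box, at the height to grip (97 mm above the table). The grip is an upright bar 60 mm long, 16 mm thick, its top 16 mm above this point and its foot 14 mm below, on a disc 54 mm across; this frame turns with the knob, its x axis runs along the bar to the white pointer line
- fan_knob (a joint): angle of the knob in rad, clockwise from above: 0 at the red mark (off, start), 1.05 at the green mark (on); it stops at both. A spring detent holds it at either mark: it resists until about 0.53 (at most about 0.15 N m), then snaps on to green by itself; let go before that, it springs back
- snips: red-handled side cutters, 140 x 56 mm, 12 mm high, lying on the robot's side of the mat; a bystander to leave alone; origin at its underside
- spray_green: green spray can, 54 mm across, 170 mm tall, standing between and behind the stand and the blue box; a bystander to leave alone; origin at its underside
- tub: white plastic tub, 80 mm across, 45 mm high, in front of the stand's right half; a bystander to leave alone; origin at its underside
Mind the look-alikes: they are no part of the job. What is shaped like the loaded1 but orange is not meant.

How it is judged:
By the outcome, as a careful person would: the job done as asked, in the order asked, and still so for the second after the job is handed in, with the robot touching nothing.
It also fails if it takes over 72 s, if anything falls off the work surface, if the arm or the gripper's body presses on something with over 40 N, if the wrist force passes 120 N, or if a joint passes its speed limit or range.

ROBOT

A 6-joint arm with a two-finger parallel gripper is mounted at the origin on the work surface. World frame = base frame: x ahead of the robot, y to its left, z up, the work surface at z = 0. Lengths are in mm, angles in degrees, forces in N, time in s.
With the tool pointing down it reaches from about 300 to 875 mm from the base axis. Payload 6.4 kg.
Tool frame: the origin (TCP) lies midway between the tips of the shut fingers; the grasp point (between the pads) lies 19 mm behind it; z points along the fingers, y is the direction in which the jaws open and shut (so a half turn about z gives the same grasp; the last joint's range is limited). The gripper opens to 85 mm and grips with 20 to 120 N. Pads are 22 mm wide; open, the fingers measure 114 mm over their backs; the gripper's body (76 mm by 85 mm) begins 54 mm behind the grasp point. The pads swing forward as they close: fully open they stand 13 mm farther back than shut.
Start: joints at [57.622, 10.359, 92.074, -0, 77.567, -11.82], TCP at [201.901, 538.402, 231.288] pointing down, gripper open.
Joint ranges: [-171.53, 171.53], [-51.25, 118.39], [17.06, 147.69], [-65.23, 245.23], [0, 150.52], [-178.68, 178.68]. Speed limits (degrees/s): [147.25, 147.25, 172.46, 180, 180, 180].

INTERFACE

Orientations are given as [roll, pitch, yaw] about the fixed x, y, z axes, in that order (R = Rz(yaw) Ry(pitch) Rx(roll)).
In Python, from plant import sensors, vision, env gives the robot as it stands.
- The arm moves only by the shell command python3 -m inch 'ROWS' [FORCE]. ROWS is JSON, a list of rows, each a list of 7 numbers: the turn, a rotation vector about the world's x, y, z as a fraction of full scale, then the shift along the world's x, y, z as a fraction of full scale, then the opening, from 0 (shut) to 1 (fully open). In form: [[ax, ay, az, x, y, z, gripper], ...]. A call has 1 to 20 rows; each row is the pose to reach, as a shift and turn from the pose commanded when the call began, turning the shorter way round; what a row does not reach only later rows make up. Full scale, the value 1, is 0.25 m for a shift and pi rad for a turn. A row lasts 1/8 s, in which the tool goes at most 62.5 mm and 10.7 degrees, less where a joint would pass 70% of its speed; a pose out of reach is approached as far as the arm can. A call with a number of a shift or a turn outside -1 to 1 is refused whole. A call with a gripper value outside its range is refused whole. The fingers move at their own pace and stop on an object; FORCE is the grip in N (left out, the last holds). Time passes only in rows, so rows that repeat a pose let the fingers close. It gives the time, the measured TCP pose, the force and the opening at its end, in the units of the state.
- sensors.get_obs(): the state, without advancing time (a new reading comes with each control period).
- vision.snapshot(name): name is "scene" or "top" or "wrist"; returns the picture (480x640x3 uint8, red, green, blue); there is no depth.
- vision.get_calibration(name): a dict with "fx", "fy", "cx", "cy" (pixels), "k1" (the pictures are not rectified: a ray, as slopes to the right and down, at radius r is drawn at 1 + k1 r^2 times it, then the intrinsics apply), "xyz" and "attitude" of the camera in the world. Camera axes: x right, y down, z forward; pixel columns grow to the right and rows downward; lengths in mm; the calibration is good to about 2 mm. A picture is of the moment at which its call begins: read the wrist's pose just before it. get_calibration takes no time and is no camera call; for the wrist camera it gives the pose at the moment of the call.
- env.close_job(): hands the job in, once; it reports no verdict.
The state is a dict: "clock": time; "joints": joint angles; "dq": joint speeds; "effort": joint torques, N m; "position": TCP position; "ee_rot": TCP orientation; "wrist_force": force on the tool from outside, world axes, zero at the start; "wrist_torque": the same for the moment, N m; "gripper_width": finger opening in mm.
Only numpy, scipy, OpenCV 4.12 (cv2) and the standard library are available. Lean on these libraries where they do the work, as an engineer would, in place of code of your own. Each camera call takes 0.05 s, during which the arm holds its last target.

## Working session

There is one attempt and no reset: what is moved stays moved. The work goes in short steps, Python scripts to look and compute and a shell command to move; the robot and the scene stay as the last step left them, time stands still between calls to the robot, and variables do not carry over. Pictures are saved under pics/ and viewed, and the job is handed in when it is done.

```bash
ls; mkdir -p pics
python3 - <<'E'
from plant import sensors, vision, env
import cv2
print(sensors.get_obs())
for n in("scene","top","wrist"):
    c=vision.get_calibration(n);print(n,c)
    cv2.imwrite(f"pics/{n}0.png",vision.snapshot(n)[:,:,::-1])
E
```

```text
pics
{'clock': 0.0, 'joints': array([ 5.76210993e+01,  1.04021264e+01,  9.21309926e+01,  3.49211403e-04,
        7.75663347e+01, -1.18209242e+01]), 'dq': array([-0.00486599,  0.00641625, -0.03701176, -0.00204533,  0.01509739,
        0.042756  ]), 'effort': array([-1.69269151e-03, -4.44885170e+01, -3.51333547e+01, -4.19793132e-04,
        9.21999308e-03,  2.61777394e-06]), 'position': array([201.60815072, 537.92071433, 230.38745251]), 'ee_rot': array([-1.79902725e+02, -2.07070843e-02,  1.59441930e+02]), 'wrist_force': array([-1.0525141 , -0.03526885, -0.31118629]), 'wrist_torque': array([ 0.03282681,  0.01886306, -0.02623992]), 'gripper_width': 85.35664674749229}
scene {'fx': 486.00038335720814, 'fy': 486.00038335720814, 'cx': 315.2027907478831, 'cy': 239.72414999095977, 'k1': -0.10784085394659497, 'xyz': array([1040.43097319, -386.55088383,  969.68855918]), 'attitude': array([-142.9083232 ,   -0.26649612,   53.85395558])}
top {'fx': 503.8414679863449, 'fy': 503.8414679863449, 'cx': 319.9648690468967, 'cy': 248.65115326991537, 'k1': 0.027024284219233693, 'xyz': array([ 317.12981317,    7.66295517, 1244.96760943]), 'attitude': array([-169.92969808,    0.19756193,  -91.53711588])}
wrist {'fx': 345.6621552333697, 'fy': 345.6621552333697, 'cx': 317.38200229139636, 'cy': 235.42682409537318, 'k1': -0.028366346685279164, 'xyz': array([122.94975362, 567.92178445, 372.32128449]), 'attitude': array([1.61025732e+02, 9.38409313e-02, 6.94244187e+01])}
```

View pics/scene0.png

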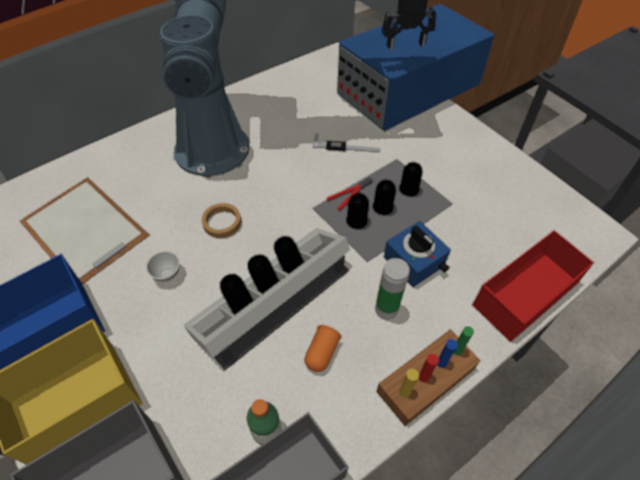

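View pics/top0.png

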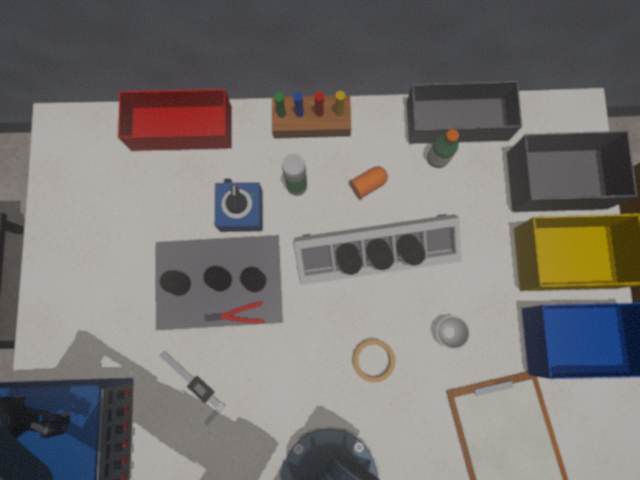

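View pics/wrist0.png

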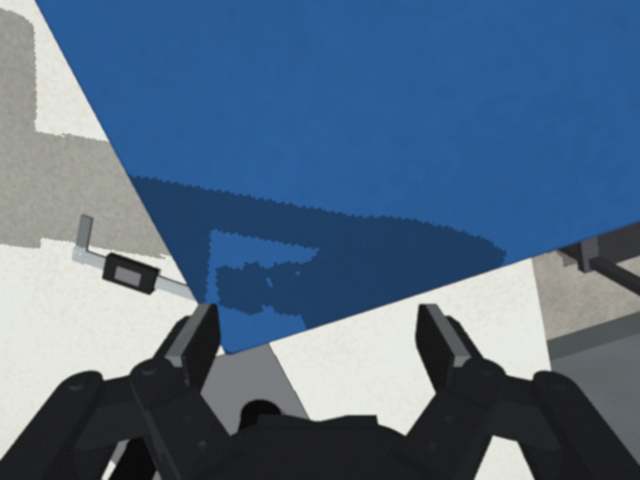

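The top view shows empty pockets at (318,260) and (441,240), which are the two ends of the row. Loaded cups are at (349,258), (380,253) and (410,249). Spare candidates are at (175,282), (218,279) and (253,279), and the orange look-alike lies at (369,181). Next I'll take close crops for precise pixels.

Run:
```python
import cv2
t=cv2.imread("pics/top0.png");s=cv2.imread("pics/scene0.png")
cv2.imwrite("pics/t_bed.png",cv2.resize(t[205:295,285:470],None,fx=4,fy=4,interpolation=cv2.INTER_CUBIC))
cv2.imwrite("pics/t_mat.png",cv2.resize(t[170:340,145:290],None,fx=3.5,fy=3.5,interpolation=cv2.INTER_CUBIC))
cv2.imwrite("pics/s_bed.png",cv2.resize(s[220:370,180:355],None,fx=4,fy=4,interpolation=cv2.INTER_CUBIC))
cv2.imwrite("pics/s_mat.png",cv2.resize(s[150:290,310:460],None,fx=4,fy=4,interpolation=cv2.INTER_CUBIC))
```

```text
(no output)
```

View pics/t_bed.png

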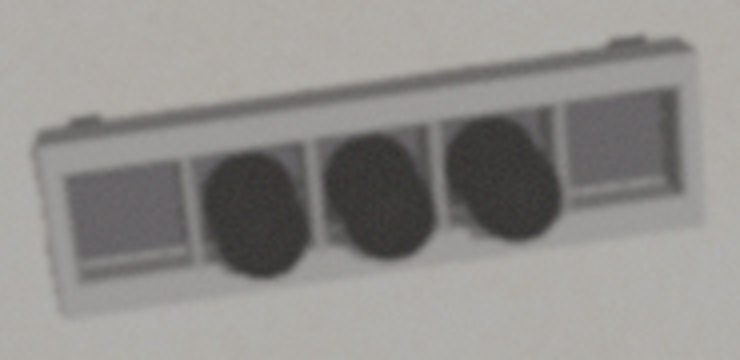

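View pics/t_mat.png

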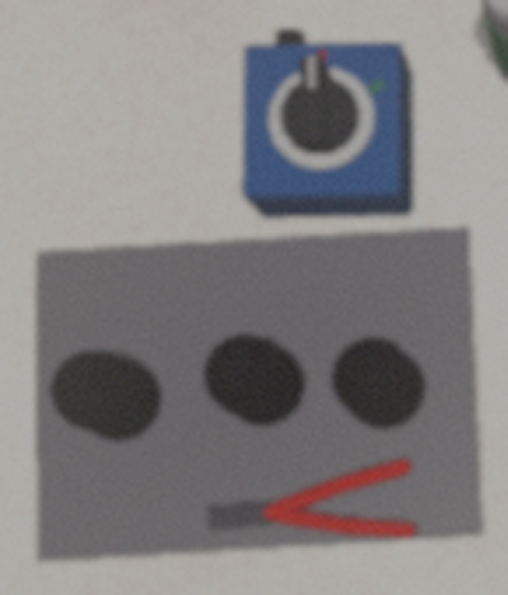

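View pics/s_bed.png

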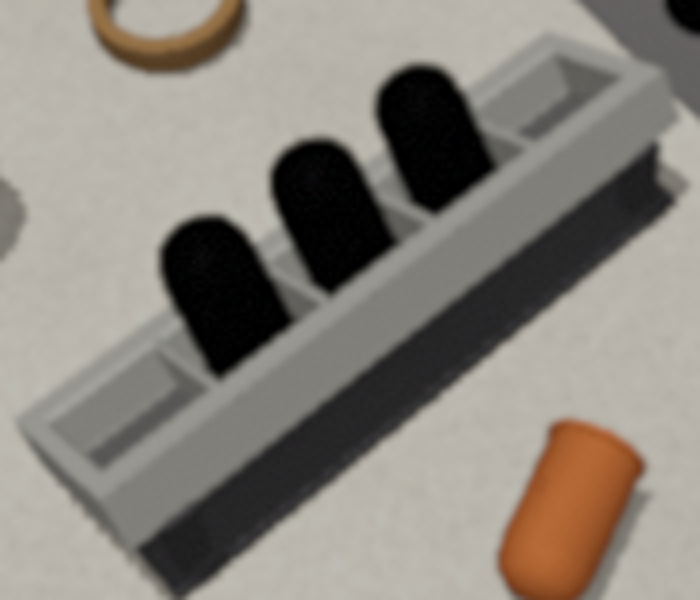

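View pics/s_mat.png

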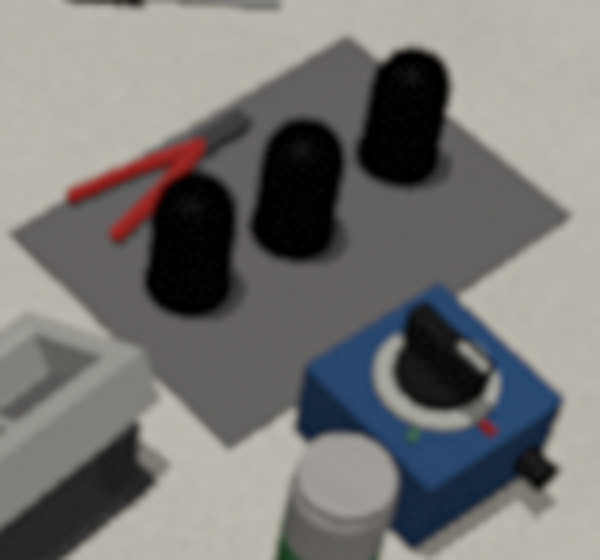

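```bash
cat > h.py <<'E'
import numpy as np, cv2
from scipy.spatial.transform import Rotation as R
from scipy.optimize import least_squares
def proj(c,P):
    P=np.atleast_2d(P); A=R.from_euler('xyz',c['attitude'],degrees=True).as_matrix()
    q=(P-c['xyz'])@A; s=q[:,:2]/q[:,2:]; r2=(s**2).sum(1,keepdims=True); s=s*(1+c['k1']*r2)
    return s*[c['fx'],c['fy']]+[c['cx'],c['cy']]
def rz(y): return R.from_euler('z',y,degrees=True).as_matrix()
def bedR(yaw): # x up slope, z outward (toward robot -x)
    return rz(yaw)@R.from_euler('y',-0.5).as_matrix()
def bedpt(p,pt): return np.array([p[0],p[1],38.])+np.atleast_2d(pt)@bedR(p[2]).T
def cuppts():
    a=np.linspace(0,2*np.pi,48,endpoint=False);o=[]
    prof=[(29,0),(29,5),(27,6),(27,66)]+[(27*np.cos(t),66+26*np.sin(t)) for t in np.linspace(.1,np.pi/2,10)]
    return np.array([(r*np.cos(t),r*np.sin(t),z) for r,z in prof for t in a])
CUP=cuppts()
E
python3 - <<'E'
from h import *
from plant import vision
cs={n:vision.get_calibration(n) for n in("top","scene")}
im={n:cv2.imread(f"pics/{n}0.png") for n in cs}
C=np.array([(-55,195,36),(-55,-195,36),(55,-195,36),(55,195,36)])
tt=np.array([(60,318),(705,222),(692,50),(38,145)])/4+[285,205]
ss=np.array([(550,35),(20,425),(105,505),(665,85)])/4+[180,220]
f=lambda p:np.r_[(proj(cs['top'],bedpt(p,C))-tt).ravel(),(proj(cs['scene'],bedpt(p,C))-ss).ravel()]
r=least_squares(f,[430,-80,0]);print("bed",r.x.round(2));print(r.fun.reshape(-1,2).round(1))
for k in (0,1):
  g=least_squares(lambda p:f(p)[8*k:8*k+8],r.x);print(g.x.round(2))
# box: top corners
B=np.array([(55,55,70),(55,-55,70),(-55,-55,70),(-55,55,70)])
bt=np.array([(245,45),(402,45),(408,195),(244,195)])/3.5+[145,170]
bs=np.array([(560,400),(425,490),(303,365),(437,285)])/4+[310,150]
fb=lambda p:np.r_[(proj(cs['top'],[p[0],p[1],0]+B@rz(p[2]).T)-bt).ravel(),(proj(cs['scene'],[p[0],p[1],0]+B@rz(p[2]).T)-bs).ravel()]
r=least_squares(fb,[500,200,0]);print("box",r.x.round(2));print(r.fun.reshape(-1,2).round(1))
# spares
def mask(n,box):
    x0,y0,x1,y1=box;m=np.zeros(im[n].shape[:2],np.uint8);g=im[n][y0:y1,x0:x1].max(2);m[y0:y1,x0:x1]=(g<(68 if n=='top' else 45)).astype(np.uint8)
    k,l,st,ce=cv2.connectedComponentsWithStats(m);i=1+np.argmax(st[1:,4]);return st[i],ce[i]
def cen(c,P):
    q=proj(c,P);h=cv2.convexHull((q*64).astype(np.float32))[:,0];M=cv2.moments(h);return np.array([M['m10']/M['m00'],M['m01']/M['m00']])/64,M['m00']/4096
bx={'top':[(156,262,197,302),(198,258,237,298),(237,262,275,298)],'scene':[(396,155,428,200),(370,175,397,218),(343,190,370,232)]}
for i in range(3):
    ob={n:mask(n,bx[n][i]) for n in cs}
    f=lambda p:np.r_[cen(cs['top'],CUP+[p[0],p[1],4])[0]-ob['top'][1],cen(cs['scene'],CUP+[p[0],p[1],4])[0]-ob['scene'][1]]
    r=least_squares(f,[350,200],diff_step=1e-3)
    print("spare",i,r.x.round(1),r.fun.round(2),[ (ob[n][0][4],cen(cs[n],CUP+[*r.x,4])[1].round()) for n in cs])
E
```

```text
bed [ 537.64 -130.38    6.86]
[[ 0.3 -1.9]
 [-0.5 -1.4]
 [ 0.8 -2.3]
 [-1.  -2. ]
 [-0.7 -1.3]
 [-1.9 -1.3]
 [-1.3 -0.9]
 [-0.1 -3.9]]
[ 533.06 -130.38    6.91]
[ 542.65 -130.87    6.63]
box [ 6.4338e+02  2.0093e+02 -5.5000e-01]
[[ 0.2 -1.7]
 [ 0.8 -2.5]
 [-1.  -1. ]
 [-0.3 -0.2]
 [ 0.5 -1. ]
 [-0.6 -0.3]
 [-2.1 -1.2]
 [-1.  -2.3]]Traceback (most recent call last):
  File "<stdin>", line 29, in <module>
AttributeError: 'float' object has no attribute 'round'
```

```bash
cat > fit.py <<'E'
from h import *
from plant import vision
cs={n:vision.get_calibration(n) for n in("top","scene")}
im={n:cv2.imread(f"pics/{n}0.png") for n in cs}
C=np.array([(-55,195,36),(-55,-195,36),(55,-195,36),(55,195,36)])
up=lambda a,k,o:(np.array(a)+.5)/k-.5+o
tt=up([(60,318),(705,222),(692,50),(38,145)],4,[285,205])
ss=up([(550,35),(20,425),(105,505),(665,85)],4,[180,220])
B=np.array([(55,55,70),(55,-55,70),(-55,-55,70),(-55,55,70)])
bt=up([(245,45),(402,45),(408,195),(244,195)],3.5,[145,170])
bs=up([(560,400),(425,490),(303,365),(437,285)],4,[310,150])
M=np.array([(110,155,4),(110,-155,4),(-110,-155,4),(-110,155,4)])
mt=up([(38,254),(468,230),(482,533),(40,559)],3.5,[145,170])
ms=up([(571,214),(230,447),(12,234),(348,37)],4,[310,150])
def mask(n,box):
    x0,y0,x1,y1=box;m=np.zeros(im[n].shape[:2],np.uint8);g=im[n][y0:y1,x0:x1].max(2);m[y0:y1,x0:x1]=(g<(70 if n=='top' else 45)).astype(np.uint8)
    k,l,st,ce=cv2.connectedComponentsWithStats(m);i=1+np.argmax(st[1:,4]);return st[i],ce[i]
def cen(c,P):
    q=proj(c,P);h=cv2.convexHull((q*64).astype(np.float32))[:,0];M=cv2.moments(h);return np.array([M['m10']/M['m00'],M['m01']/M['m00']])/64,M['m00']/4096
bx={'top':[(156,262,197,302),(198,258,237,298),(237,262,275,298)],'scene':[(396,155,428,200),(370,175,397,218),(343,190,370,232)]}
ob=[{n:mask(n,bx[n][i]) for n in cs} for i in range(3)]
def cc(p):
    o={}
    for k,n in enumerate(('top','scene')):
        c=dict(cs[n]);c['xyz']=c['xyz']+p[6*k:6*k+3]
        c['attitude']=(R.from_rotvec(p[6*k+3:6*k+6],degrees=True)*R.from_euler('xyz',c['attitude'],degrees=True)).as_euler('xyz',degrees=True);o[n]=c
    return o
def res(p):
    c=cc(p);b=p[12:15];x=p[15:18];m=p[18:21];r=[]
    for n,a,e,d in(('top',tt,bt,mt),('scene',ss,bs,ms)):
        r+=[proj(c[n],bedpt(b,C))-a,proj(c[n],[x[0],x[1],0]+B@rz(x[2]).T)-e,proj(c[n],[m[0],m[1],0]+M@rz(m[2]).T)-d]
        for i in range(3): r+=[2*(cen(c[n],CUP+[*p[21+2*i:23+2*i],4])[0]-ob[i][n][1])[None]]
    return np.r_[np.vstack(r).ravel()]
def full(p): 
    w=np.tile([2.,2,2,.25,.25,.25],2)
    return np.r_[res(p),p[:12]/w]
p0=np.r_[np.zeros(12),537,-130,7,643,201,0,450,220,0,420,310,420,220,420,150]
r=least_squares(full,p0,x_scale=np.r_[np.ones(12),np.ones(15)*10],diff_step=1e-4)
p=r.x;print("cam",p[:12].round(2));print("bed",p[12:15].round(2),"box",p[15:18].round(2),"mat",p[18:21].round(2));print("spares",p[21:].round(1))
print(np.abs(res(p)).mean(), res(p).reshape(-1,2).round(1).tolist())
c=cc(p)
print([[(ob[i][n][0][4],round(cen(c[n],CUP+[*p[21+2*i:23+2*i],4])[1])) for n in cs] for i in range(3)])
np.save("fit.npy",p)
for n in cs:
    v=cv2.resize(im[n],None,fx=1,fy=1)
    for i in range(3):
        h=cv2.convexHull(proj(c[n],CUP+[*p[21+2*i:23+2*i],4]).astype(np.float32)).round().astype(int);cv2.polylines(v,[h],1,(0,255,0))
    for k in range(5):
        cx=(2-k)*-74; S=np.array([(34,34,36),(34,-34,36),(-34,-34,36),(-34,34,36)])+[0,cx,0]
        cv2.polylines(v,[proj(c[n],bedpt(p[12:15],S)).round().astype(int)],1,(0,0,255))
    cv2.polylines(v,[proj(c[n],bedpt(p[12:15],C)).round().astype(int)],1,(255,0,255))
    z=(slice(170,340),slice(145,475)) if n=='top' else (slice(140,370),slice(180,460))
    cv2.imwrite(f"pics/ov_{n}.png",cv2.resize(v[z],None,fx=2.4,fy=2.4,interpolation=cv2.INTER_CUBIC))
E
python3 fit.py
```

```text
cam [ 0.04  0.25  2.06  0.09 -0.04  0.05 -0.12 -0.04  1.44  0.04  0.15 -0.06]
bed [ 536.32 -128.34    6.8 ] box [ 6.4229e+02  2.0380e+02 -5.8000e-01] mat [463.31 262.96   1.86]
spares [459.9 358.8 467.3 258.2 462.9 173.2]
0.5399892276216841 [[0.7, -0.6], [-0.2, 0.2], [1.2, -0.6], [-0.4, -0.6], [0.6, -0.3], [1.1, -1.0], [-0.8, 0.3], [0.0, 1.1], [-0.4, -0.7], [0.2, -1.0], [0.2, 0.5], [-1.0, 0.8], [-0.0, 0.2], [-0.4, 0.5], [-0.3, 0.3], [0.2, -0.0], [-0.7, -0.2], [-0.1, 0.1], [0.7, -2.6], [1.4, -0.1], [0.5, 0.6], [-1.0, -0.2], [-0.1, -1.2], [0.7, 0.3], [-0.0, 0.8], [-1.3, -0.3], [-0.4, -0.7], [0.0, 0.1], [-0.1, 0.9], [-0.0, 0.6]]
[[(np.int32(565), 634), (np.int32(574), 668)], [(np.int32(535), 580), (np.int32(628), 698)], [(np.int32(488), 539), (np.int32(647), 720)]]
```

View pics/ov_top.png

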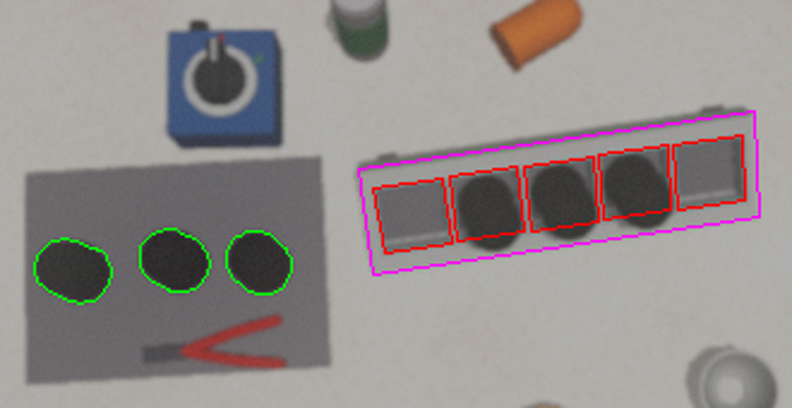

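View pics/ov_scene.png

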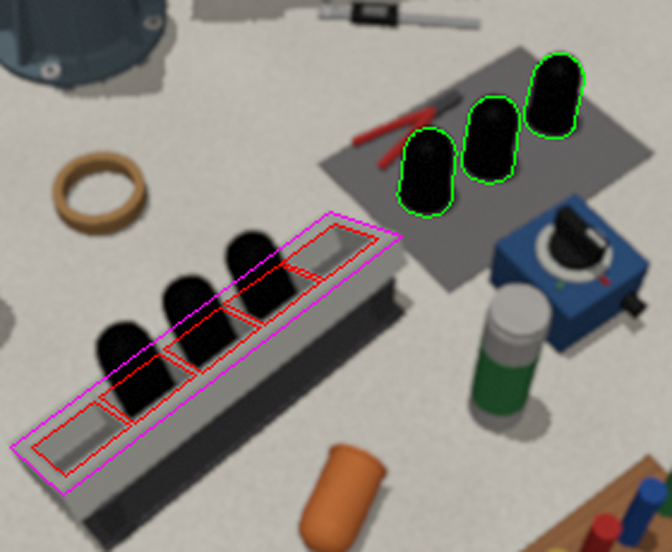

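Both overlays match the images. The spares sit at about (460,359), (467,258) and (463,173), and the bed at about (536,-128) with yaw 6.8°. I choose spare2 for pocket 4, then spare1 for pocket 0. The fan-box knob points to red. First I move to hover over spare2, jaws along the bed's x.

```bash
python3 -m inch '[[0,0,-0.1,0.2,-0.2,0.04,1],[0,0,-0.2,0.45,-0.45,0.04,1],[0,0,-0.3,0.65,-0.7,0.04,1],[0,0,-0.348,0.8,-0.88,0,1],[0,0,-0.348,0.8,-0.88,0,1],[0,0,-0.348,0.8,-0.88,0,1],[0,0,-0.348,0.8,-0.88,0,1],[0,0,-0.348,0.8,-0.88,0,1]]'
```

```text
clock: 1.15
position: [401.5, 318.7, 231.2]
ee_rot: [-180.0, 0.0, 97.0]
wrist_force: [-0.1, 0.7, -0.4]
gripper_width: 85.1
```

```bash
python3 -m inch '[[0,0,0,0.244,-0.581,0,1],[0,0,0,0.244,-0.581,0,1],[0,0,0,0.244,-0.581,-0.1,1],[0,0,0,0.244,-0.581,-0.336,1],[0,0,0,0.244,-0.581,-0.336,1],[0,0,0,0.244,-0.581,-0.336,1]]'
python3 - <<'E'
from h import *
from plant import vision
c=vision.get_calibration("wrist");im=vision.snapshot("wrist")[:,:,::-1].copy();cv2.imwrite("pics/w1.png",im)
p=np.load("fit.npy")
for i in range(3):
    q=CUP+[*p[21+2*i:23+2*i],4]
    h=cv2.convexHull(proj(c,q).astype(np.float32)).round().astype(int);cv2.polylines(im,[h],1,(0,255,0))
cv2.imwrite("pics/w1o.png",im);print(c['xyz'],c['attitude'])
E
```

```text
clock: 1.9
position: [463.5, 174.0, 148.9]
ee_rot: [179.9, -0.0, 96.9]
wrist_force: [0.3, 0.3, 0.1]
gripper_width: 85.4
[452.63146186 257.37097026 290.69245731] [ 1.61050443e+02 -1.47431405e-01  6.92487318e+00]
```

View pics/w1o.png

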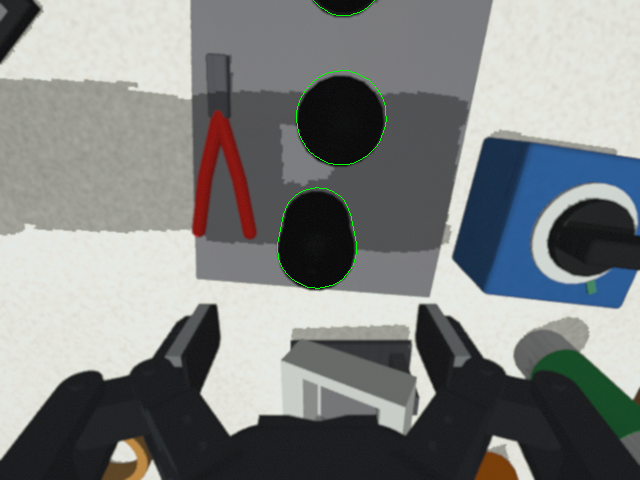

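The wrist view confirms the fit: spare2 at (316,240) and spare1 at (341,117) both lie inside the predicted outlines, and both are plain black cups. Now I descend and grip.

```bash
python3 -m inch '[[0,0,0,0,0,-0.15,1],[0,0,0,0,0,-0.3,1],[0,0,0,0,0,-0.4,1],[0,0,0,0,0,-0.441,1],[0,0,0,0,0,-0.441,1],[0,0,0,0,0,-0.441,1],[0,0,0,0,0,-0.441,0.5],[0,0,0,0,0,-0.441,0.3],[0,0,0,0,0,-0.441,0.3],[0,0,0,0,0,-0.441,0.3],[0,0,0,0,0,-0.441,0.3],[0,0,0,0,0,-0.441,0.3]]' 40
```

```text
clock: 3.45
position: [463.6, 173.2, 38.0]
ee_rot: [179.9, -0.0, 96.8]
wrist_force: [-1.3, -0.8, 5.2]
gripper_width: 52.8
```

```bash
python3 - <<'E'
from h import *
p=np.load("fit.npy")[12:15]
for k,y in((4,148),(0,-148)):
    for h in(34,84,134): print(k,h,bedpt(p,[0,y,6+h]).round(1))
print(bedR(p[2])[:,2], R.from_matrix(bedR(p[2])@rz(p[2]).T).as_rotvec()/np.pi)
E
python3 -m inch '[[0,0,0,0,0,0.05,0.3],[0,0,0,0,0,0.2,0.3],[0,0,0,0,0,0.4,0.3],[0,0,0,0,0,0.65,0.3],[0,0,0,0,0,0.65,0.3],[0,0,0,0,0,0.65,0.3]]'
```

```text
4 34 [[499.8  16.4  73.1]]
4 84 [[476.   13.5 117. ]]
4 134 [[452.2  10.7 160.9]]
0 34 [[ 534.8 -277.6   73.1]]
0 84 [[ 511.  -280.4  117. ]]
0 134 [[ 487.2 -283.2  160.9]]
[-0.47605565 -0.05674389  0.87758256] [ 1.88372736e-02 -1.58036240e-01 -2.30350529e-18]
clock: 4.2
position: [462.5, 173.1, 199.5]
ee_rot: [180.0, 0.0, 96.8]
wrist_force: [-0.3, -0.7, -1.5]
gripper_width: 52.7
```

```bash
python3 -m inch '[[0,0,0,0,-0.2,0,0.3],[0.0094,-0.079,0,-0.02,-0.4,0,0.3],[0.0188,-0.158,0,-0.043,-0.6,-0.05,0.3],[0.0188,-0.158,0,-0.043,-0.65,-0.155,0.3],[0.0188,-0.158,0,-0.043,-0.65,-0.155,0.3],[0.0188,-0.158,0,-0.043,-0.65,-0.155,0.3],[0.0188,-0.158,0,-0.043,-0.65,-0.155,0.3],[0.0188,-0.158,0,-0.043,-0.65,-0.155,0.3]]'
python3 - <<'E'
from h import *
from plant import vision
c=vision.get_calibration("wrist")
im=vision.snapshot("wrist")[:,:,::-1].copy();s=vision.snapshot("scene")[:,:,::-1];t=vision.snapshot("top")[:,:,::-1]
p=np.load("fit.npy")[12:15]
for k in range(5):
    S=np.array([(34,34,36),(34,-34,36),(-34,-34,36),(-34,34,36)])+[0,(k-2)*74,0]
    cv2.polylines(im,[proj(c,bedpt(p,S)).round().astype(int)],1,(0,0,255))
cv2.imwrite("pics/w2.png",im)
cv2.imwrite("pics/s2.png",cv2.resize(s[140:370,180:460],None,fx=2.5,fy=2.5,interpolation=cv2.INTER_CUBIC))
E
```

```text
clock: 5.2
position: [453.3, 11.1, 161.9]
ee_rot: [151.3, 0.0, 96.9]
wrist_force: [0.0, 0.1, -1.5]
gripper_width: 52.3
```

View pics/w2.png

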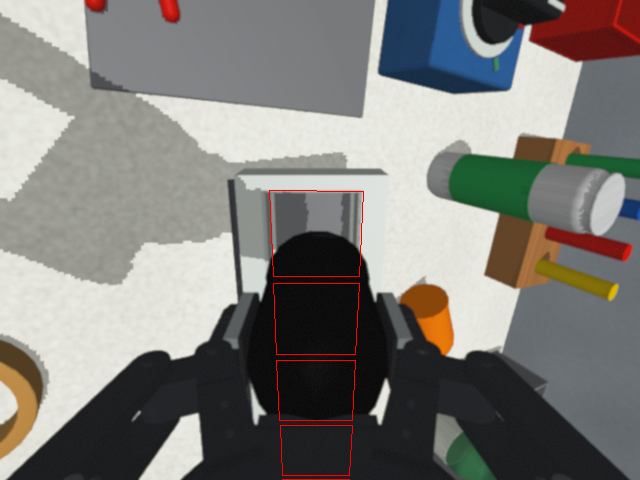

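View pics/s2.png

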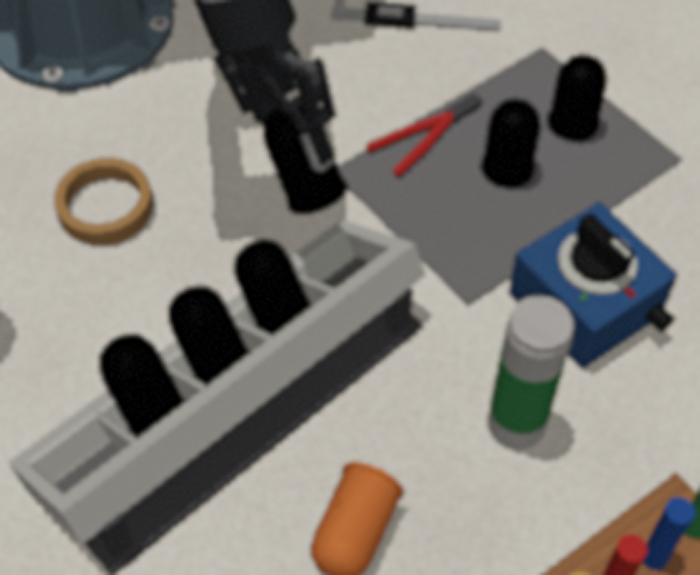

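The predicted pocket 4 mouth (270–363, 191–277) matches the image, and the cup is held along the bed normal. I lower it along that normal, 90 mm first and then in small steps.

```bash
python3 -m inch '[[0,0,0,0.038,0.0045,-0.07,0.3],[0,0,0,0.076,0.009,-0.14,0.3],[0,0,0,0.107,0.0127,-0.197,0.3],[0,0,0,0.133,0.0159,-0.246,0.3],[0,0,0,0.152,0.0182,-0.281,0.3],[0,0,0,0.171,0.0204,-0.316,0.3],[0,0,0,0.171,0.0204,-0.316,0.3],[0,0,0,0.171,0.0204,-0.316,0.3]]'
```

```text
clock: 6.35
position: [495.0, 15.8, 82.0]
ee_rot: [151.3, 0.0, 96.8]
wrist_force: [0.2, -0.2, -1.0]
gripper_width: 52.8
```

```bash
python3 -m inch '[[0,0,0,0.0048,0.0006,-0.0088,0.3],[0,0,0,0.0095,0.0011,-0.0175,0.3],[0,0,0,0.0133,0.0016,-0.0246,0.3],[0,0,0,0.0133,0.0016,-0.0246,0.3],[0,0,0,0.0133,0.0016,-0.0246,0.3]]'
```

```text
clock: 6.98
position: [498.2, 16.2, 75.6]
ee_rot: [151.4, 0.0, 96.8]
wrist_force: [-1.0, 0.9, -1.6]
gripper_width: 52.8
```

```bash
python3 -m inch '[[0,0,0,0.0019,0.0002,-0.0035,0.3],[0,0,0,0.0038,0.0005,-0.007,0.3],[0,0,0,0.0038,0.0005,-0.007,0.3],[0,0,0,0.0038,0.0005,-0.007,0.3]]'
```

```text
clock: 7.48
position: [499.0, 16.2, 74.4]
ee_rot: [151.3, 0.0, 96.8]
wrist_force: [-14.9, -2.3, 16.1]
gripper_width: 52.4
```

```bash
python3 -m inch '[[0,0,0,0.0019,0.0002,-0.0035,0.3],[0,0,0,0.0019,0.0002,-0.0035,0.3],[0,0,0,0.0019,0.0002,-0.0035,0.3]]'
```

```text
clock: 7.85
position: [499.3, 16.3, 74.1]
ee_rot: [151.3, 0.0, 96.9]
wrist_force: [-31.8, -4.1, 36.7]
gripper_width: 52.6
```

Contact came at the expected floor depth (h≈35). I'll ease the press by 1.5 mm, then open.

```bash
python3 -m inch '[[0,0,0,-0.0028,-0.0003,0.0052,0.3],[0,0,0,-0.0028,-0.0003,0.0052,0.3],[0,0,0,-0.0028,-0.0003,0.0052,0.3]]' 20
```

```text
clock: 8.22
position: [499.1, 16.2, 74.3]
ee_rot: [151.4, 0.0, 96.8]
wrist_force: [-2.2, -1.2, 2.2]
gripper_width: 52.8
```

Light contact now, so I open.

```bash
python3 -m inch '[[0,0,0,0,0,0,0.68],[0,0,0,0,0,0,0.75],[0,0,0,0,0,0,0.85],[0,0,0,0,0,0,1],[0,0,0,0,0,0,1],[0,0,0,0,0,0,1],[0,0,0,0,0,0,1]]'
```

```text
clock: 9.1
position: [499.0, 16.2, 74.3]
ee_rot: [151.4, 0.0, 96.8]
wrist_force: [0.2, 0.3, -0.1]
gripper_width: 85.3
```

```bash
python3 -m inch '[[0,0,0,-0.038,-0.0045,0.07,1],[0,0,0,-0.095,-0.0113,0.1755,1],[0,0,0,-0.152,-0.0182,0.281,1],[0,0,0,-0.2095,-0.025,0.386,1],[0,0,0,-0.2095,-0.025,0.386,1],[0,0,0,-0.2095,-0.025,0.386,1]]'
python3 - <<'E'
from h import *
from plant import vision
c=vision.get_calibration("wrist")
im=vision.snapshot("wrist")[:,:,::-1].copy();s=vision.snapshot("scene")[:,:,::-1]
p=np.load("fit.npy")[12:15]
q=bedpt(p,CUP+[0,148,6])
h=cv2.convexHull(proj(c,q).astype(np.float32)).round().astype(int);cv2.polylines(im,[h],1,(0,255,0))
cv2.imwrite("pics/w3.png",im)
cv2.imwrite("pics/s3.png",cv2.resize(s[140:370,180:460],None,fx=2.5,fy=2.5,interpolation=cv2.INTER_CUBIC))
E
```

```text
clock: 9.85
position: [446.5, 10.0, 170.3]
ee_rot: [151.4, 0.0, 96.8]
wrist_force: [0.3, 0.3, -0.3]
gripper_width: 85.1
```

View pics/w3.png

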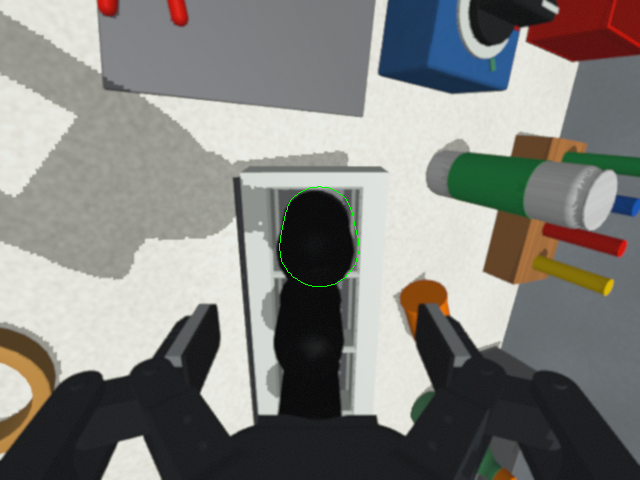

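View pics/s3.png

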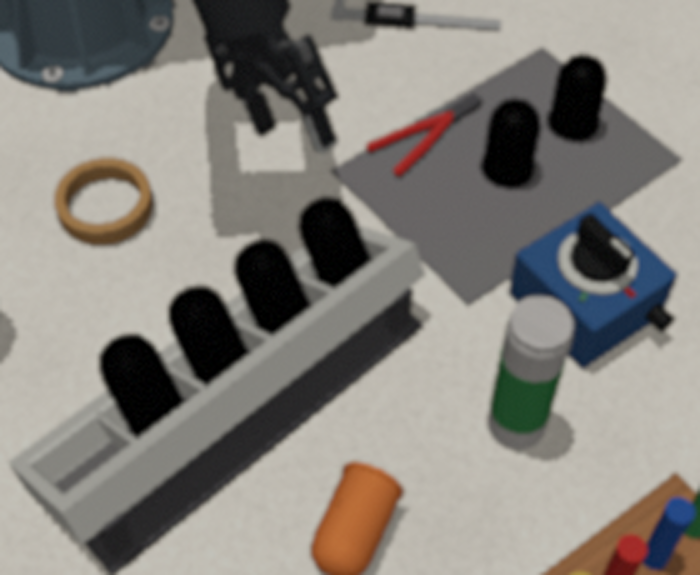

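Pocket 4 is filled: the cup at (317,237) lines up with its prediction and is parallel to the loaded ones. Next I go for spare1.

```bash
python3 -m inch '[[0,0,0,0,0.1,0.08,1],[-0.0094,0.079,0,0.03,0.35,0.08,1],[-0.0188,0.158,0,0.083,0.6,0.08,1],[-0.0188,0.158,0,0.083,0.85,0.05,1],[-0.0188,0.158,0,0.083,0.993,-0.083,1],[-0.0188,0.158,0,0.083,0.993,-0.083,1],[-0.0188,0.158,0,0.083,0.993,-0.083,1],[-0.0188,0.158,0,0.083,0.993,-0.083,1]]' 40
python3 - <<'E'
from h import *
from plant import vision
c=vision.get_calibration("wrist");im=vision.snapshot("wrist")[:,:,::-1].copy()
p=np.load("fit.npy")
for i in range(2):
    q=CUP+[*p[21+2*i:23+2*i],4]
    h=cv2.convexHull(proj(c,q).astype(np.float32)).round().astype(int);cv2.polylines(im,[h],1,(0,255,0))
cv2.imwrite("pics/w4.png",im)
E
```

```text
clock: 10.95
position: [467.9, 257.3, 150.6]
ee_rot: [179.9, -0.0, 96.7]
wrist_force: [-0.1, -0.2, 0.3]
gripper_width: 85.5
```

View pics/w4.png

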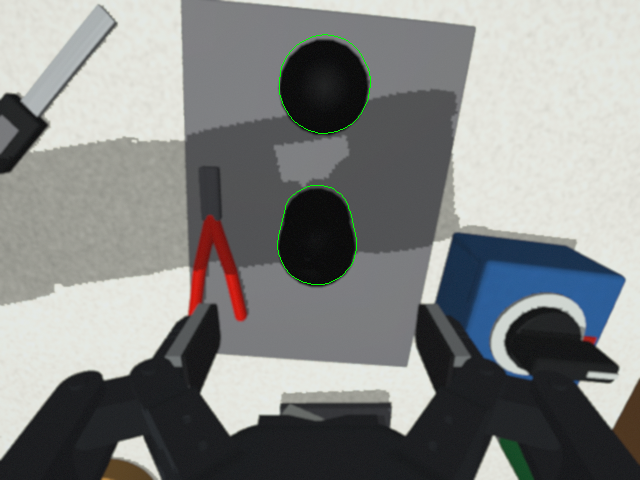

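spare1 at (317,235) fits its outline, so I descend and grip.

```bash
python3 -m inch '[[0,0,0,0,0,-0.15,1],[0,0,0,0,0,-0.3,1],[0,0,0,0,0,-0.41,1],[0,0,0,0,0,-0.452,1],[0,0,0,0,0,-0.452,1],[0,0,0,0,0,-0.452,1],[0,0,0,0,0,-0.452,0.5],[0,0,0,0,0,-0.452,0.3],[0,0,0,0,0,-0.452,0.3],[0,0,0,0,0,-0.452,0.3],[0,0,0,0,0,-0.452,0.3],[0,0,0,0,0,-0.452,0.3]]' 40
```

```text
clock: 12.5
position: [468.1, 258.5, 38.2]
ee_rot: [179.9, -0.0, 96.8]
wrist_force: [-1.9, -0.6, 6.2]
gripper_width: 52.8
```

```bash
python3 -m inch '[[0,0,0,0,0,0.05,0.3],[0,0,0,0,0,0.2,0.3],[0,0,0,0,0,0.4,0.3],[0,0,0,0,-0.1,0.6,0.3],[0,0,0,0,-0.3,0.8,0.3],[0,0,0,0,-0.5,0.8,0.3],[0,0,0,0,-0.7,0.8,0.3],[0,0,0,0,-0.9,0.8,0.3],[0,0,0,0,-1,0.8,0.3],[0,0,0,0,-1,0.8,0.3]]'
```

```text
clock: 13.75
position: [467.3, 6.9, 237.7]
ee_rot: [180.0, 0.0, 96.6]
wrist_force: [-0.7, -0.4, -0.3]
gripper_width: 52.6
```

```bash
python3 -m inch '[[0,0,0,0,-0.2,0,0.3],[0,0,0,0.01,-0.4,0,0.3],[0,0,0,0.02,-0.6,0,0.3],[0,0,0,0.03,-0.8,0,0.3],[0.0094,-0.079,0,0.04,-1,0,0.3],[0.0188,-0.158,0,0.04,-1,0,0.3],[0.0188,-0.158,0,0.04,-1,0,0.3],[0.0188,-0.158,0,0.04,-1,0,0.3]]'
```

```text
clock: 14.75
position: [476.1, -240.8, 236.2]
ee_rot: [151.4, -0.1, 96.7]
wrist_force: [-0.3, 0.4, -0.9]
gripper_width: 53.0
```

```bash
python3 -m inch '[[0,0,0,0.0394,-0.1658,0,0.3],[0,0,0,0.0394,-0.1658,-0.15,0.3],[0,0,0,0.0394,-0.1658,-0.3046,0.3],[0,0,0,0.0394,-0.1658,-0.3046,0.3],[0,0,0,0.0394,-0.1658,-0.3046,0.3]]'
python3 - <<'E'
from h import *
from plant import vision
c=vision.get_calibration("wrist")
im=vision.snapshot("wrist")[:,:,::-1].copy();s=vision.snapshot("scene")[:,:,::-1]
p=np.load("fit.npy")[12:15]
for k in range(5):
    S=np.array([(34,34,36),(34,-34,36),(-34,-34,36),(-34,34,36)])+[0,(k-2)*74,0]
    cv2.polylines(im,[proj(c,bedpt(p,S)).round().astype(int)],1,(0,0,255))
cv2.polylines(im,[proj(c,bedpt(p,np.array([(-55,195,36),(-55,-195,36),(55,-195,36),(55,195,36)]))).round().astype(int)],1,(255,0,255))
cv2.imwrite("pics/w5.png",im)
cv2.imwrite("pics/s5.png",cv2.resize(s[140:370,180:460],None,fx=2.5,fy=2.5,interpolation=cv2.INTER_CUBIC))
E
```

```text
clock: 15.38
position: [488.5, -283.3, 162.6]
ee_rot: [151.3, 0.1, 96.9]
wrist_force: [0.9, -1.0, -1.0]
gripper_width: 52.9
```

View pics/w5.png

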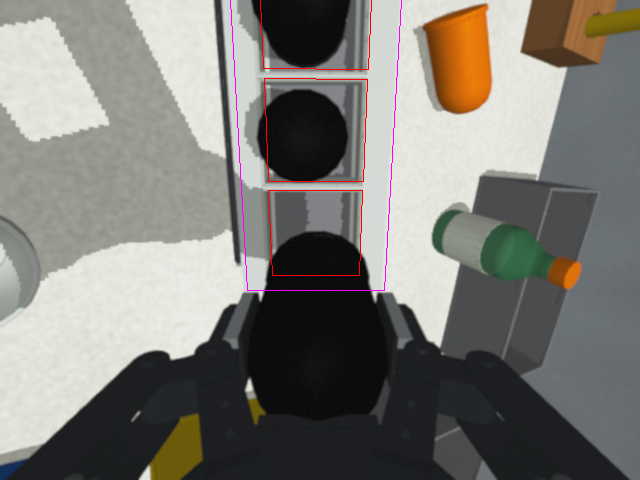

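View pics/s5.png

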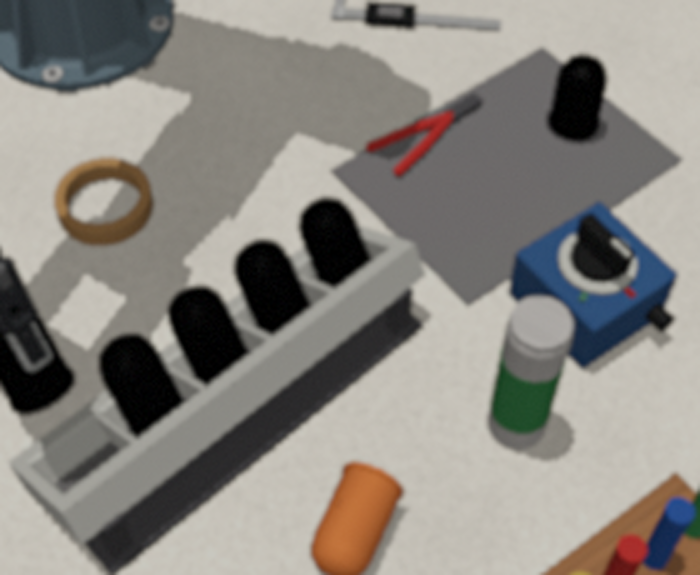

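The pocket 0 mouth is at about (268–360, 190–276), within 1–2 px of prediction. I lower with a 1 mm downslope correction.

```bash
python3 -m inch '[[0,0,0,0.0345,0.004,-0.072,0.3],[0,0,0,0.0725,0.0085,-0.142,0.3],[0,0,0,0.1035,0.0123,-0.199,0.3],[0,0,0,0.1295,0.0155,-0.248,0.3],[0,0,0,0.1485,0.0178,-0.283,0.3],[0,0,0,0.1675,0.02,-0.318,0.3],[0,0,0,0.1675,0.02,-0.318,0.3],[0,0,0,0.1675,0.02,-0.318,0.3]]'
```

```text
clock: 16.48
position: [529.1, -278.3, 81.6]
ee_rot: [151.4, 0.0, 96.8]
wrist_force: [-0.7, -0.4, -1.1]
gripper_width: 52.5
```

```bash
python3 -m inch '[[0,0,0,0.0048,0.0006,-0.0088,0.3],[0,0,0,0.0095,0.0011,-0.0175,0.3],[0,0,0,0.0133,0.0016,-0.0246,0.3],[0,0,0,0.0133,0.0016,-0.0246,0.3],[0,0,0,0.0133,0.0016,-0.0246,0.3]]'
```

```text
clock: 17.1
position: [532.4, -277.8, 75.3]
ee_rot: [151.4, 0.0, 96.8]
wrist_force: [0.3, -0.7, -0.9]
gripper_width: 52.4
```

```bash
python3 -m inch '[[0,0,0,0.001,0.0001,-0.0018,0.3],[0,0,0,0.0019,0.0002,-0.0035,0.3],[0,0,0,0.0019,0.0002,-0.0035,0.3],[0,0,0,0.0019,0.0002,-0.0035,0.3]]'
```

```text
clock: 17.6
position: [532.9, -277.7, 74.4]
ee_rot: [151.4, 0.0, 96.8]
wrist_force: [0.7, 0.1, -0.2]
gripper_width: 53.0
```

```bash
python3 -m inch '[[0,0,0,0.001,0.0001,-0.0018,0.3],[0,0,0,0.0019,0.0002,-0.0035,0.3],[0,0,0,0.0019,0.0002,-0.0035,0.3],[0,0,0,0.0019,0.0002,-0.0035,0.3]]'
```

```text
clock: 18.1
position: [533.2, -277.8, 73.9]
ee_rot: [151.4, 0.0, 96.8]
wrist_force: [-5.8, 1.1, 5.7]
gripper_width: 52.5
```

Light contact of about 8 N at the floor, so I release and retract.

```bash
python3 -m inch '[[0,0,0,0,0,0,0.3],[0,0,0,0,0,0,0.68],[0,0,0,0,0,0,0.75],[0,0,0,0,0,0,0.85],[0,0,0,0,0,0,1],[0,0,0,0,0,0,1],[0,0,0,0,0,0,1],[0,0,0,0,0,0,1]]' 20
python3 -m inch '[[0,0,0,-0.038,-0.0045,0.07,1],[0,0,0,-0.095,-0.0113,0.1755,1],[0,0,0,-0.152,-0.0182,0.281,1],[0,0,0,-0.2095,-0.025,0.386,1],[0,0,0,-0.2095,-0.025,0.386,1],[0,0,0,-0.2095,-0.025,0.386,1]]'
python3 - <<'E'
from h import *
from plant import vision
c=vision.get_calibration("wrist")
im=vision.snapshot("wrist")[:,:,::-1].copy();s=vision.snapshot("scene")[:,:,::-1]
p=np.load("fit.npy")[12:15]
for y in(-148,-74,0):
    h=cv2.convexHull(proj(c,bedpt(p,CUP+[0,y,6])).astype(np.float32)).round().astype(int);cv2.polylines(im,[h],1,(0,255,0))
cv2.imwrite("pics/w6.png",im)
cv2.imwrite("pics/s6.png",cv2.resize(s[140:370,180:460],None,fx=2.5,fy=2.5,interpolation=cv2.INTER_CUBIC))
E
```

```text
clock: 19.1
position: [533.3, -277.7, 73.5]
ee_rot: [151.4, 0.0, 96.8]
wrist_force: [-0.6, 0.2, -0.0]
gripper_width: 85.4
clock: 19.85
position: [480.9, -283.7, 169.5]
ee_rot: [151.4, -0.0, 96.8]
wrist_force: [-0.2, 0.7, -1.1]
gripper_width: 85.3
```

View pics/w6.png

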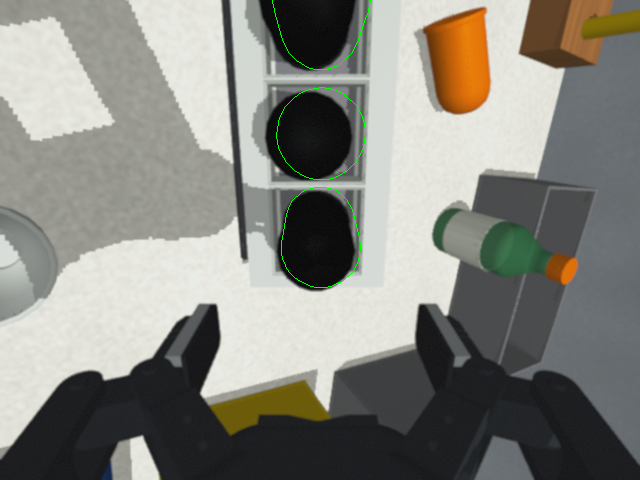

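View pics/s6.png

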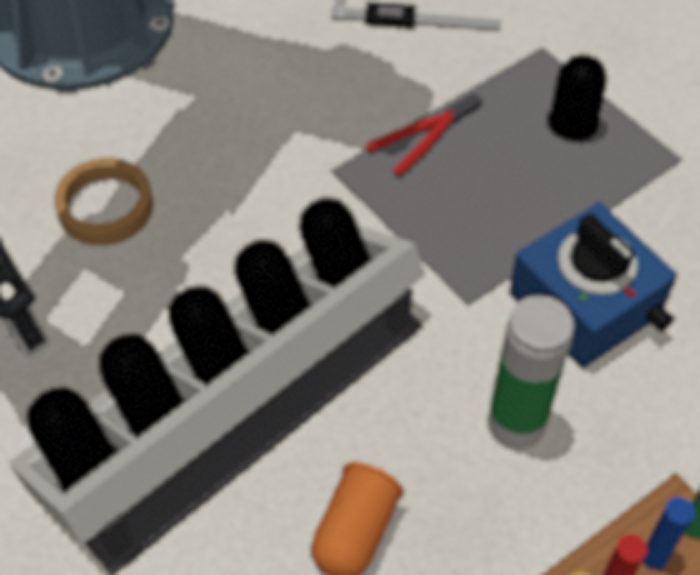

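All five pockets are full: the new cup at (317,240) fits its outline and the scene view shows the row parallel. Now I locate the can and travel high toward the knob.

```bash
python3 -m inch '[[0,0,0,0,0,0.2,1],[0,0,0,0,0.1,0.4,1],[-0.0094,0.079,0,0.1,0.3,0.4,1],[-0.0188,0.158,0,0.15,0.5,0.4,1],[-0.0188,0.158,0,0.2,0.7,0.4,1],[-0.0188,0.158,0,0.25,0.9,0.4,1],[-0.0188,0.158,0,0.28,1,0.4,1],[-0.0188,0.158,0,0.28,1,0.4,1],[-0.0188,0.158,0,0.28,1,0.4,1]]'
python3 - <<'E'
from h import *
import runpy,io,contextlib
with contextlib.redirect_stdout(io.StringIO()): g=runpy.run_path("fit.py")
c=g['cc'](np.load("fit.npy"))
ot=np.array([293,164.]);os=np.array([396,263.])
# cap top centre z=170 (refine below)
f=lambda x:np.r_[proj(c['top'],[x[0],x[1],170])[0]-ot,proj(c['scene'],[x[0],x[1],170])[0]-os]
r=least_squares(f,[640,90]);print(r.x,r.fun)
E
```

```text
clock: 21.08
position: [550.7, -34.2, 269.1]
ee_rot: [-179.9, -0.0, 96.8]
wrist_force: [-0.2, -0.2, -0.4]
gripper_width: 85.6
[698.32704167  67.15110147] [-1.53902822  2.1248562  -0.09039661  2.77468752]
```

```bash
python3 -m inch '[[0,0,0.05,0.1,0.2,0,1],[0,0,0.1,0.2,0.4,0,1],[0,0,0.15,0.3,0.6,0,1],[0,0,0.2,0.366,0.8,0,1],[0,0,0.25,0.366,0.951,0,1],[0,0,0.3,0.366,0.951,-0.1,1],[0,0,0.36,0.366,0.951,-0.2,1],[0,0,0.41,0.366,0.951,-0.32,1],[0,0,0.459,0.366,0.951,-0.32,1],[0,0,0.459,0.366,0.951,-0.32,1],[0,0,0.459,0.366,0.951,-0.32,1]]' 60
python3 - <<'E'
from h import *
from plant import vision
c=vision.get_calibration("wrist")
im=vision.snapshot("wrist")[:,:,::-1].copy();cv2.imwrite("pics/w7r.png",im)
p=np.load("fit.npy")[15:18]
T=lambda P:proj(c,[p[0],p[1],0]+np.array(P,float)@rz(p[2]).T).round().astype(int)
cv2.polylines(im,[T([(55,55,70),(55,-55,70),(-55,-55,70),(-55,55,70)])],1,(0,0,255))
cv2.polylines(im,[T([(30,8,113),(30,-8,113),(-30,-8,113),(-30,8,113)])],1,(0,255,0))
cv2.polylines(im,[T([(27*np.cos(a),27*np.sin(a),83) for a in np.linspace(0,6.28,40)])],1,(0,255,255))
cv2.imwrite("pics/w7.png",im)
E
```

```text
clock: 22.45
position: [643.0, 202.9, 190.5]
ee_rot: [180.0, 0.1, 179.2]
wrist_force: [-0.3, -0.4, 1.2]
gripper_width: 85.1
```

View pics/w7.png

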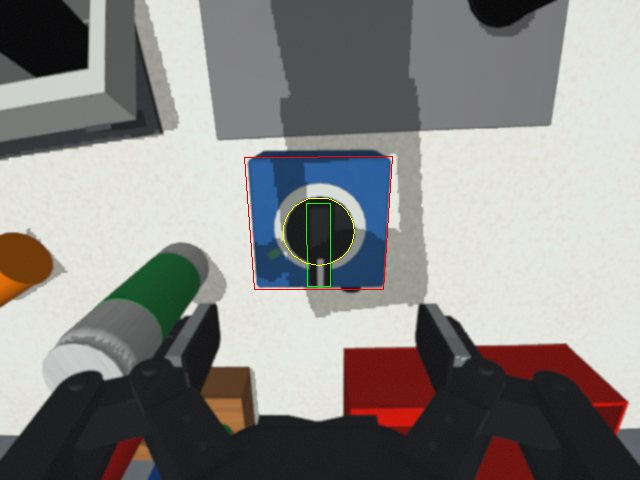

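The knob bar at (319,245) sits inside its predicted outline, the pointer is at red, and the can is well clear. I descend and close on the bar.

```bash
python3 -m inch '[[0,0,0,0,0,-0.2,1],[0,0,0,0,0,-0.35,1],[0,0,0,0,0,-0.408,1],[0,0,0,0,0,-0.408,1],[0,0,0,0,0,-0.408,1],[0,0,0,0,0,-0.408,0.6],[0,0,0,0,0,-0.408,0.4],[0,0,0,0,0,-0.408,0.2],[0,0,0,0,0,-0.408,0],[0,0,0,0,0,-0.408,0],[0,0,0,0,0,-0.408,0],[0,0,0,0,0,-0.408,0],[0,0,0,0,0,-0.408,0]]' 60
```

```text
clock: 24.12
position: [642.6, 204.4, 88.5]
ee_rot: [180.0, 0.0, 179.4]
wrist_force: [-1.8, 4.2, 4.4]
gripper_width: 14.9
```

```bash
python3 -m inch '[[0,0,-0.03,0,0,0,0],[0,0,-0.06,0,0,0,0],[0,0,-0.09,0,0,0,0],[0,0,-0.12,0,0,0,0],[0,0,-0.15,0,0,0,0],[0,0,-0.18,0,0,0,0],[0,0,-0.21,0,0,0,0],[0,0,-0.24,0,0,0,0],[0,0,-0.27,0,0,0,0],[0,0,-0.3,0,0,0,0],[0,0,-0.322,0,0,0,0],[0,0,-0.322,0,0,0,0],[0,0,-0.322,0,0,0,0]]'
python3 -c "
from plant import sensors;o=sensors.get_obs();print(o['wrist_torque'],o['wrist_force'])"
```

```text
clock: 25.75
position: [642.7, 204.9, 88.5]
ee_rot: [179.9, -0.1, 121.4]
wrist_force: [-1.0, 6.8, 4.3]
gripper_width: 14.8
[ 1.12634176  0.19283061 -0.11697202] [-0.95334296  6.76602264  4.28379178]
```

Turned 58°. I release, rise straight up, and look.

```bash
python3 -m inch '[[0,0,0,0,0,0,0.3],[0,0,0,0,0,0,0.6],[0,0,0,0,0,0,1],[0,0,0,0,0,0,1],[0,0,0,0,0,0,1],[0,0,0,0,0,0,1],[0,0,0,0,0,0.1,1],[0,0,0,0,0,0.25,1],[0,0,0,0,0,0.45,1],[0,0,0,0,0,0.6,1],[0,0,0,0,0,0.6,1],[0,0,0,0,0,0.6,1]]'
python3 - <<'E'
from h import *
from plant import vision
cv2.imwrite("pics/w8.png",vision.snapshot("wrist")[:,:,::-1])
E
```

```text
clock: 27.25
position: [642.0, 203.8, 237.3]
ee_rot: [-180.0, -0.0, 121.5]
wrist_force: [-0.3, 0.0, -0.3]
gripper_width: 85.4
```

View pics/w8.png

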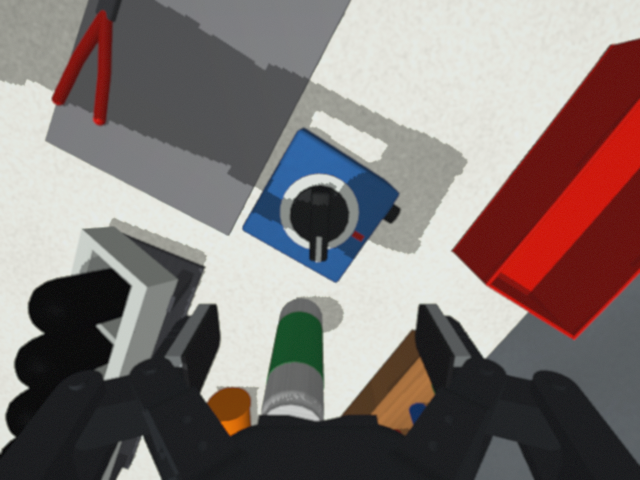

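```bash
python3 -m inch '[[0,0,0,-0.2,0.1,0.2,1],[0,0,0,-0.4,0.2,0.3,1],[0,0,0,-0.5,0.4,0.3,1],[0,0,0,-0.5,0.4,0.3,1],[0,0,0,-0.5,0.4,0.3,1],[0,0,0,-0.5,0.4,0.3,1]]'
python3 - <<'E'
from h import *
from plant import vision
s=vision.snapshot("scene")[:,:,::-1];t=vision.snapshot("top")[:,:,::-1]
a=cv2.resize(s[140:370,180:460],(700,575),interpolation=cv2.INTER_CUBIC)
cv2.imwrite("pics/s9.png",a);cv2.imwrite("pics/t9.png",cv2.resize(t[150:370,145:485],(800,518),interpolation=cv2.INTER_CUBIC))
E
```

```text
clock: 28.05
position: [517.9, 302.7, 311.6]
ee_rot: [-179.9, -0.0, 121.4]
wrist_force: [0.5, 0.1, -0.6]
gripper_width: 85.5
```

View pics/s9.png

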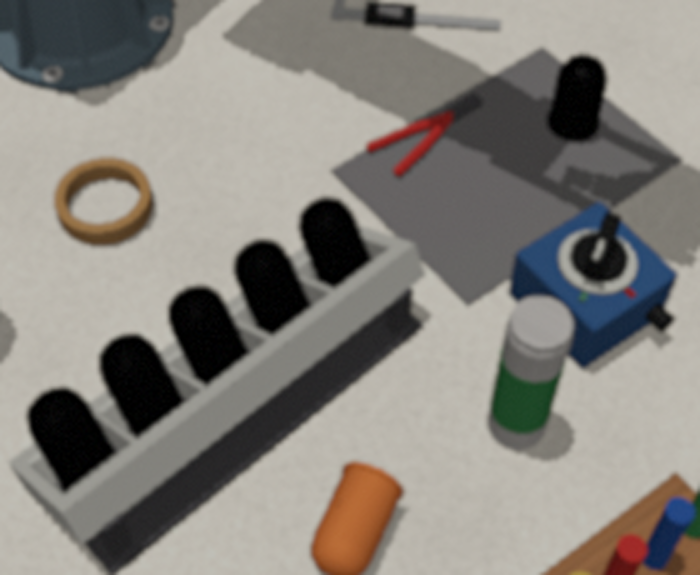

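View pics/t9.png

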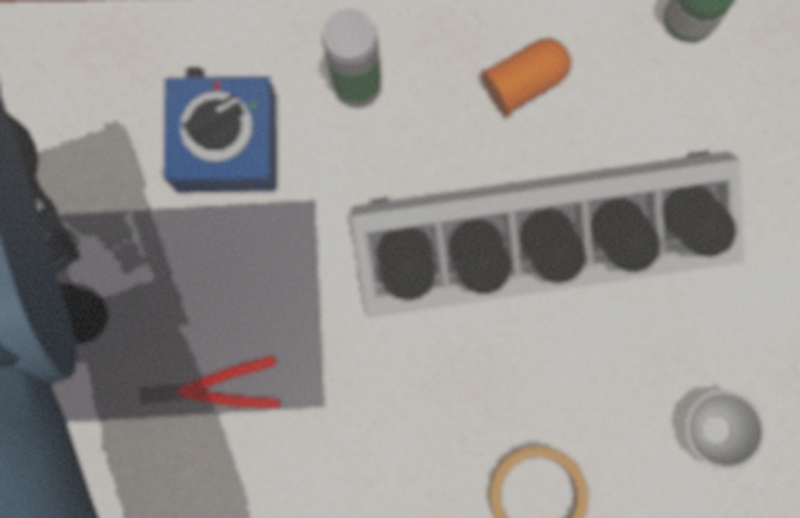

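The top view shows the pointer at (232,102) aimed at the green mark (253,103). All five pockets are full, and the spare, cutters, tub and can are undisturbed.

```bash
python3 -c "
from plant import env;print(env.close_job())"
```

```text
the job is handed in; nothing more can be done
None
```

I put two spare cups into the empty end pockets (0 and 4), each set down until its rim touched the floor, then released. Then I turned the knob 58° clockwise and let go. The job was handed in at about 28 s.

**Last checks:** the pictures show all five pockets full with parallel cups. The knob pointer is at the green mark, the gripper is clear, and the leftover spare, cutters, tub and green can look undisturbed. No check failed or disagreed.

**Setting-down force:** the first cup, in pocket 4, was pressed to about 49 N at the wrist for a moment before I eased off. The second touched down at about 8 N. The 40 N limit is for the arm or gripper body, and in pocket 4 the held cup was what pressed on the stand.

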